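# Move the stirred solutions to the bottle carrier in the same order

### The arm

A 6-joint arm with a two-finger parallel gripper is mounted at the origin on the work surface. World frame = base frame: x ahead of the robot, y to its left, z up, the work surface at z = 0. Lengths are in m, angles in rad, forces in N, time in s.
With the tool pointing down it reaches from about 0.35 to 0.975 m from the base axis. Payload 4.9 kg.
Tool frame: the origin (TCP) lies on the centre line of the jaws, within the pads' length; the fingertips stand manip.tip_reach ahead of it and the grasp point (between the pads) is the TCP (manip.tip_reach is the distance from the TCP to the fingertips, in m); z points along the fingers, y is the line along which they close (so a half turn about z gives the same grasp; the last joint's range is limited). The gripper opens to 85 mm and grips with 20 to 120 N. Pads are 22 mm wide; open, the fingers measure 114 mm over their backs; the gripper's body (76 mm by 85 mm) begins 54 mm behind the grasp point. The pads swing forward as they close: fully open they stand 13 mm farther back than shut.
Start: joints at [-1.464, 0.053, 1.613, -0, 1.476, -0.119], TCP at [0.14, -0.609, 0.25] pointing down, gripper open.
Joint ranges: [-3.01, 3.01], [-1.01, 2.22], [0.06, 2.58], [-1.02, 4.17], [0.09, 2.62], [-3.14, 3.14]. Speed limits (rad/s): [2.57, 2.57, 3.14, 3.14, 3.14, 3.14].

### API

Orientations are given as a unit quaternion [w, x, y, z].
In Python, from plant import manip gives the robot as it stands. The module is installed in compiled form; this text tells all that it offers.
- The arm moves only by the tool move_arm, never from a script. Its argument "rows" is a list of rows, each a list of 7 numbers: the shift along the tool's x, y, z in cm, then the turn, a rotation vector about the tool's x, y, z in degrees, then the opening, from -1 (shut) to 1 (fully open). In form: [[tx, ty, tz, ax, ay, az, jaw], ...]. A call has 1 to 20 rows; each row shifts and turns the commanded pose from where the row before left it, along the tool's axes as they then stand; what a row does not reach is not made up. A row lasts 1/12 s, in which the tool goes at most 41.7 mm and 7.16 degrees, less where a joint would pass 70% of its speed; a pose out of reach is approached as far as the arm can. A call is refused whole if a number of a shift passes 4.17 or a number of a turn 7.16, either way. A call with a gripper value outside its range is refused whole. The fingers move at their own pace and stop on an object; the grip force is fixed at half the most. Time passes only in rows, so rows that do not move let the fingers close. It gives the time, the measured TCP pose, the force, the opening and the grip force at its end, in the units of the state.
- manip.state(): the state, without advancing time (a new reading comes with each control period).
- manip.grab_frame(name): name is "scene" or "top" or "wrist"; returns a dict with "img" (384x512x3 uint8, blue, green, red), "mtx" (3x3 intrinsics, pixels), "R" (3x3) and "t" (3): a world point X has camera coordinates R X + t. Camera axes: x right, y down, z forward; pixel columns grow to the right and rows downward; lengths in m; the calibration is good to about 2 mm. A picture is of the moment at which its call begins. There is no depth.
- manip.job_done(): hands the job in; it is judged then, once.
The state is a dict: "time": time; "joint_pos": joint angles; "joint_vel": joint speeds; "joint_efforts": joint torques, N m; "tool_pos": TCP position; "tool_rot": TCP orientation; "contact_force": force on the tool from outside, world axes, zero at the start; "ft_torque": the same for the moment, N m; "gripper_width": opening from 0.0 (shut) to 1.0 (fully open); "grasp_force": force on a finger pad.
Only numpy, scipy, OpenCV 4.12 (cv2) and the standard library are available. Lean on these libraries where they do the work, as an engineer would, in place of code of your own. Each camera call takes 0.05 s, during which the arm holds its last target. There are 200 camera calls.

### The job

The stirring is done: move the four capped vessels from the in-line magnetic stirrer into the grey bottle carrier, one to each compartment and in the same left-to-right order as they stand on the stirrer, so that the row still matches the log sheet. They are glass: stand each one upright on the floor of its compartment before you let it go, and do not drop or knock over any of them.

Things in the scene. Friction and masses are not known exactly. Their poses are not given: they have to be found in the camera images.
- round_bottle: round clear-glass bottle with sloping shoulders, 48 mm diameter at the base, 96 mm tall over its blue screw cap; the cap is 36 mm across and takes the top 26 mm. Closed, about 0.1 to 0.2 kg, loose. Origin: centre of its underside, z up along its axis. At the start it stands on one of the four round plates of the stirrer; the cap can be gripped from above.
- conical_flask: conical clear-glass flask, 50 mm diameter at the base, tapering to a 25 mm neck, 88 mm tall over its blue screw cap; the cap is 32 mm across and takes the top 24 mm. Closed, about 0.1 to 0.2 kg, loose. Origin: centre of its underside, z up along its axis. At the start it stands on one of the four round plates of the stirrer; the cap can be gripped from above.
- square_bottle: square clear-glass bottle, 44 x 44 mm, 102 mm tall over its blue screw cap; the cap is round, 36 mm across and takes the top 26 mm. Closed, about 0.1 to 0.2 kg, loose. Origin: centre of its underside, z up along its axis. At the start it stands on one of the four round plates of the stirrer; the cap can be gripped from above.
- tall_bottle: slim round clear-glass bottle, 36 mm diameter, 114 mm tall over its blue screw cap; the cap is 30 mm across and takes the top 24 mm. Closed, about 0.1 to 0.2 kg, loose. Origin: centre of its underside, z up along its axis. At the start it stands on one of the four round plates of the stirrer; the cap can be gripped from above.
- plate_round: fixed round steel stirring plate, 64 mm diameter, 4 mm thick, on top of the stirrer: the one on which the round bottle stands at the start. It never moves and so keeps that vessel's place in the row. Origin: centre of its underside; its top is 4 mm higher.
- plate_conical: fixed round steel stirring plate, 64 mm diameter, 4 mm thick, on top of the stirrer: the one on which the conical flask stands at the start. It never moves and so keeps that vessel's place in the row. Origin: centre of its underside; its top is 4 mm higher.
- plate_square: fixed round steel stirring plate, 64 mm diameter, 4 mm thick, on top of the stirrer: the one on which the square bottle stands at the start. It never moves and so keeps that vessel's place in the row. Origin: centre of its underside; its top is 4 mm higher.
- plate_tall: fixed round steel stirring plate, 64 mm diameter, 4 mm thick, on top of the stirrer: the one on which the tall bottle stands at the start. It never moves and so keeps that vessel's place in the row. Origin: centre of its underside; its top is 4 mm higher.
- stirrer: four-place in-line magnetic stirrer: fixed white housing 100 x 330 mm, 45 mm high, black strip with four small knobs on its robot side; on the left or the right, turned up to 0.2 rad. Origin: centre of its underside; x away from the robot, y along the row to the robot's left, z up. Plates at y = +120, +40, -40, -120 mm, x = 12 mm (all +-3 mm); vessels stand 49 mm above the origin.
- carrier: fixed grey tray 78 x 288 mm (316 over its end grips), 40 mm high, turned up to 0.2 rad. Origin: centre of its underside; x away from the robot, y along the row to the robot's left, z up. Four open, empty compartments 70 mm (x) by 66 (y; end two 68) at x = 0, y = +106, +35, -35, -106 mm; floor 5 mm above the origin, walls 4 mm thick, tops at 40 mm.

How it is judged:
By the outcome, as a careful person would: the job done as asked, in the order asked, and still so for the second after the job is handed in, with the robot touching nothing.
It also fails if it takes over 106 s, if anything falls off the work surface, if the arm or the gripper's body presses on something with over 40 N, if the wrist force passes 120 N, or if a joint passes its speed limit or range.

## Working session

There is one attempt and no reset: what is moved stays moved. The work goes in short steps, Python scripts to look and compute and a tool call to move; the robot and the scene stay as the last step left them, time stands still between calls to the robot, and variables do not carry over. Pictures are saved under pics/ and viewed, at most 14 in all, crops included, and the job is handed in when it is done.

Besides the shell and the picture viewer there is one more tool, called after ">>>" by a JSON object that holds its "fn" and its "kwargs", one argument or row to a line. move_arm: Moves the arm, as the interface text tells. Its arguments: {"type":"object","properties":{"rows":{"type":"array","items":{"type":"array","items":{"type":"number"}}}},"required":["rows"]}

```bash
mkdir -p pics; python3 - <<'E'
from plant import manip
import cv2,numpy as np
for n in ("scene","top","wrist"):
    f=manip.grab_frame(n); cv2.imwrite(f"pics/{n}0.png",f["img"]); np.savez(f"pics/{n}0.npz",**f)
    print(n,np.round(f["mtx"],1).tolist(),np.round(f["R"],3).tolist(),np.round(-f["R"].T@f["t"],3))
s=manip.state();print(s["tool_pos"],s["tool_rot"],manip.tip_reach,s["time"],s["gripper_width"])
a=[cv2.imread(f"pics/{n}0.png") for n in("scene","top")]
E
```

```text
scene [[353.3, 0.0, 257.0], [0.0, 353.3, 192.4], [0.0, 0.0, 1.0]] [[0.354, 0.935, -0.006], [0.518, -0.202, -0.831], [-0.778, 0.291, -0.556]] [ 1.223 -0.27   0.55 ]
top [[368.2, 0.0, 256.3], [0.0, 368.2, 192.1], [0.0, 0.0, 1.0]] [[-0.014, -1.0, 0.0], [-0.998, 0.014, -0.06], [0.059, -0.001, -0.998]] [ 0.49  -0.012  0.868]
wrist [[320.8, 0.0, 251.1], [0.0, 320.8, 191.8], [0.0, 0.0, 1.0]] [[0.223, -0.975, -0.002], [-0.931, -0.214, 0.296], [-0.289, -0.064, -0.955]] [ 0.214 -0.592  0.372]
[ 0.13988758 -0.6086847   0.24935517] [-7.87250333e-04  9.93632287e-01  1.12668798e-01 -6.69119790e-06] 0.019 0.15 1.0009031567872608
```

View pics/scene0.png

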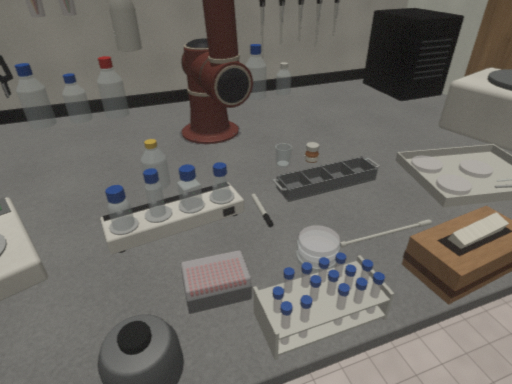

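View pics/top0.png

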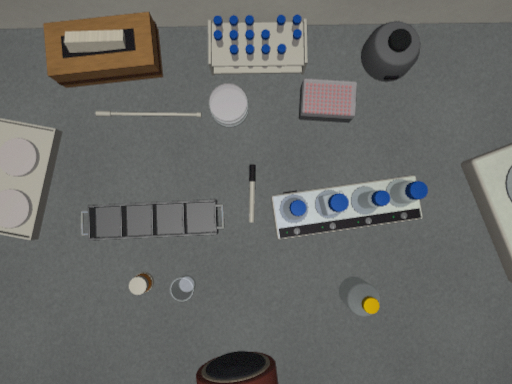

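The top view shows the carrier at about (152,220) px. The stirrer has four blue caps at about (298,208), (339,203), (381,198) and (416,190) px, and the arm is out of view. The scene view shows the same from the front.

```bash
cat > h.py <<'E'
import cv2,numpy as np
def load(n): return dict(np.load(f"pics/{n}.npz"))
def P(f): return f["mtx"]@np.c_[f["R"],f["t"]]
def ray(f,p,z):
    d=f["R"].T@np.linalg.solve(f["mtx"],[p[0],p[1],1]); c=-f["R"].T@f["t"]
    return c+d*(z-c[2])/d[2]
def tri(f,g,p,q):
    X=cv2.triangulatePoints(P(f),P(g),np.array(p,float).reshape(2,1),np.array(q,float).reshape(2,1)).ravel();return X[:3]/X[3]
def proj(f,X):
    u=P(f)@np.r_[X,1];return u[:2]/u[2]
def blobs(im,box,lo=(105,120,50),hi=(125,255,255),amin=40):
    x0,y0,x1,y1=box; m=cv2.inRange(cv2.cvtColor(im,cv2.COLOR_BGR2HSV),lo,hi)
    k=np.zeros_like(m);k[y0:y1,x0:x1]=m[y0:y1,x0:x1]
    n,_,st,c=cv2.connectedComponentsWithStats(k)
    return [(c[i],st[i]) for i in range(1,n) if st[i,4]>=amin]
E
python3 - <<'E'
from h import *
t=load("top0");s=load("scene0")
B=sorted(blobs(t["img"],(270,170,440,240)),key=lambda b:b[0][0])
C=sorted(blobs(s["img"],(95,155,245,215)),key=lambda b:-b[0][0])
for b,c in zip(B,C):
    X=tri(t,s,b[0],c[0]); print(X.round(4),b[0].round(1),b[1].tolist(),c[1].tolist(),(proj(t,X)-b[0]).round(1))
a=cv2.resize(t["img"][185:255,70:235],None,fx=4.8,fy=4.2,interpolation=cv2.INTER_CUBIC)
b=cv2.resize(s["img"][150:205,265:390],None,fx=6.336,fy=5.3,interpolation=cv2.INTER_CUBIC)
cv2.imwrite("pics/c1.png",np.vstack([cv2.resize(a,(792,294)),cv2.resize(b,(792,291))]))
a=cv2.resize(t["img"][170:245,262:432],(792,300),interpolation=cv2.INTER_CUBIC)
b=cv2.resize(s["img"][155:245,95:250],(516,300),interpolation=cv2.INTER_CUBIC)
o=np.zeros((600,792,3),np.uint8);o[:300]=a;o[300:,:516]=b;w=load("wrist0")["img"];o[300:507,516:]=cv2.resize(w,(276,207))
cv2.imwrite("pics/c2.png",o)
E
```

```text
[ 0.5022 -0.0957  0.1272] [297.5 207.5] [290, 200, 16, 16, 207] [213, 163, 13, 13, 124] [0.1 0. ]
[ 0.5111 -0.1747  0.1412] [338.  202.3] [328, 194, 20, 18, 275] [179, 165, 15, 15, 161] [0.3 0.1]
[ 0.5183 -0.2549  0.1532] [380.4 197.8] [372, 191, 18, 15, 216] [144, 169, 14, 14, 139] [0.4 0.1]
[ 0.5339 -0.3335  0.1348] [416.4 189.9] [405, 181, 23, 18, 317] [106, 185, 19, 18, 217] [0.3 0. ]
```

View pics/c1.png

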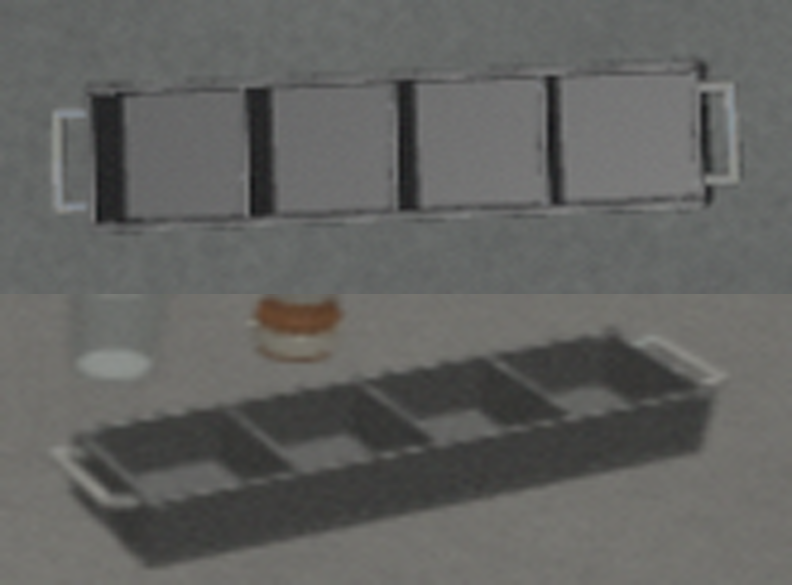

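View pics/c2.png

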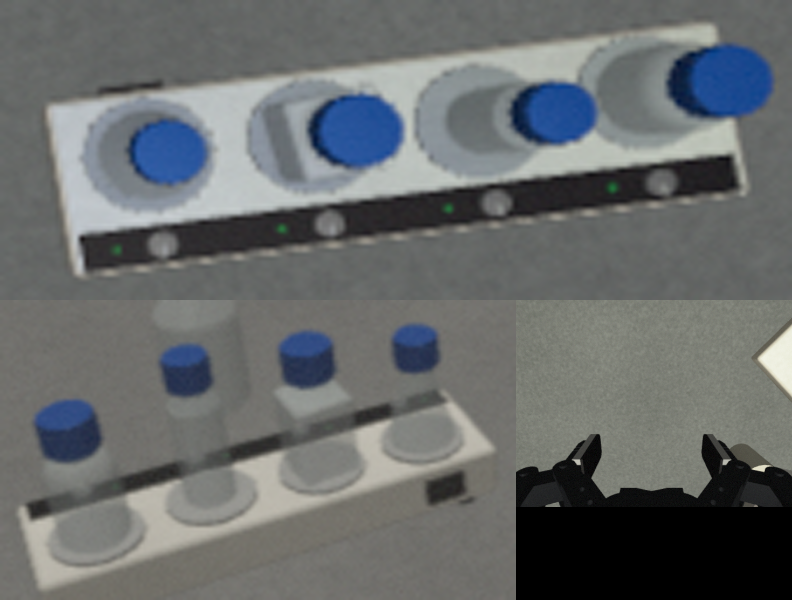

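The crops show the row, from robot-left to robot-right, as conical, square, tall, round, and the heights agree with that. In the top crop the carrier's rim corners are at zoom (88,85), (705,62), (712,203), (95,228). In the scene crop they are at (715,387), (150,503), (80,437), (615,330).

```bash
python3 - <<'E'
from h import *
t=load("top0");s=load("scene0")
T=[(88,85),(705,62),(712,203),(95,228)];S=[(715,387),(150,503),(80,437),(615,330)]
T=[(70+x/4.8,185+y/4.2) for x,y in T];S=[(265+x/6.336,150+(y-294)/5.29) for x,y in S]
W=[];
for a,b in zip(T,S): 
    X=tri(t,s,a,b);print(X.round(4),(proj(t,X)-a).round(1),ray(t,a,.04).round(4)); W.append(ray(t,a,.04))
W=np.array(W);print("ctr",W.mean(0).round(4),"len",np.linalg.norm(W[0]-W[1]),np.linalg.norm(W[1]-W[2]))
for a in [(0,1),(3,2)]: d=W[a[0]]-W[a[1]];print("yaw",np.arctan2(-d[0],d[1]))
# floor patch: near edges and right edges in the top view
F=[(122,95),(248,90),(272,89),(395,84),(415,82),(545,77),(563,76),(700,70)]
G=[(125,219),(248,216),(272,215),(397,211),(417,210),(548,205),(563,204),(702,200)]
for f,g in zip(F,G): print([ray(t,(70+x/4.8,185+y/4.2),.005)[:2].round(4).tolist() for x,y in (f,g)])
E
```

```text
[0.5158 0.3656 0.0404] [-0.5 -0.3] [0.5151 0.3646 0.04  ]
[0.5244 0.0778 0.0389] [-0.9 -0.4] [0.5235 0.0757 0.04  ]
[0.4495 0.077  0.0349] [-1.6 -0.6] [0.4483 0.073  0.04  ]
[0.44   0.3634 0.0381] [-0.9 -0.5] [0.439  0.3604 0.04  ]
ctr [0.4815 0.2184 0.04  ] len 0.2890971188592186 0.07526420428828125
yaw 0.028996528505806817
yaw 0.032405319717250136
[[0.5104, 0.3639], [0.4416, 0.3616]]
[[0.5123, 0.3025], [0.4424, 0.3019]]
[[0.5127, 0.2908], [0.4428, 0.2903]]
[[0.5147, 0.2308], [0.4442, 0.2296]]
[[0.5157, 0.221], [0.4446, 0.2199]]
[[0.5176, 0.1576], [0.4465, 0.1562]]
[[0.5181, 0.1488], [0.447, 0.1489]]
[[0.5205, 0.0819], [0.4483, 0.0814]]
```

>>> {"fn": "move_arm", "kwargs": {
  "rows": [
    [2,2,0,0,0,-7,1],
    [2,0,0,0,0,-7,1],
    [2,0,0,0,0,-7,1],
    [3,0,0,0,0,-7,1],
    [3,0,0,0,0,-7,1],
    [3,0,0,0,0,-7,1],
    [2,0,0,0,0,-7,1],
    [2,2,0,0,0,-7,1],
    [2,2,0,0,0,-7,1],
    [0,2,0,0,0,-7,1],
    [0,2,0,0,0,-7,1],
    [0,2,0,0,0,-7,1]
  ]
}}

```text
time: 1.15
tool_pos: [0.3928, -0.5206, 0.2499]
tool_rot: [-0.0, 0.661, 0.751, 0.0]
contact_force: [-0.6, 0.2, 0.5]
gripper_width: 1.001
grasp_force: 0.0
```

>>> {"fn": "move_arm", "kwargs": {
  "rows": [
    [1.5,0.7,0,0,0,0,1],
    [3,1.5,0,0,0,0,1],
    [3,1.5,0,0,0,0,1],
    [3,1.5,0,0,0,0,1],
    [3,1.5,0,0,0,0,1],
    [3,1.5,0,0,0,0,1],
    [3,1.5,0,0,0,0,1],
    [3,1.5,0,0,0,0,1],
    [3,1.5,0,0,0,0,1],
    [2.5,1,0,0,0,0,1],
    [1.5,0.8,0,0,0,0,1],
    [0,0,0,0,0,0,1],
    [0,0,0,0,0,0,1]
  ]
}}

```text
time: 2.23
tool_pos: [0.4998, -0.2097, 0.2501]
tool_rot: [-0.0, 0.663, 0.749, -0.0]
contact_force: [-0.3, 0.5, -0.6]
gripper_width: 1.004
grasp_force: 0.0
```

```bash
python3 - <<'E'
from plant import manip
from h import *
f=manip.grab_frame("wrist"); np.savez("pics/w1.npz",**f); cv2.imwrite("pics/w1.png",f["img"])
s=manip.state();print(s["tool_pos"],s["tool_rot"],-f["R"].T@f["t"])
t=load("top0")
B=sorted(blobs(t["img"],(270,170,440,240)),key=lambda b:b[0][0])
C=[c for c in blobs(f["img"],(0,0,512,384),amin=150)]
for b,z in zip(B,(.127,.140,.153,.134)):
    e=proj(f,ray(t,b[0],z)); c=min(C,key=lambda c:np.hypot(*(c[0]-e))) 
    print(e.round(0),c[0].round(0),c[1].tolist(),tri(t,f,b[0],c[0]).round(4),ray(f,c[0],z).round(4))
E
```

```text
[ 0.49966559 -0.2104632   0.25011226] [-6.66039838e-05  6.63162740e-01  7.48475175e-01 -2.98821245e-04] [ 0.49072812 -0.13475935  0.37243846]
[274.  36.] [274.  35.] [251, 9, 48, 54, 1974] [ 0.5022 -0.0954  0.1276] [ 0.5022 -0.0953  0.127 ]
[272. 152.] [273. 153.] [248, 127, 51, 53, 2066] [ 0.5116 -0.1755  0.136 ] [ 0.5115 -0.1751  0.14  ]
[268. 259.] [268. 259.] [248, 235, 41, 48, 1537] [ 0.5184 -0.2544  0.1525] [ 0.5182 -0.2542  0.153 ]
[272. 328.] [272. 327.] [252, 303, 42, 49, 1683] [ 0.5341 -0.3349  0.1301] [ 0.5333 -0.3317  0.134 ]
```

View pics/w1.png

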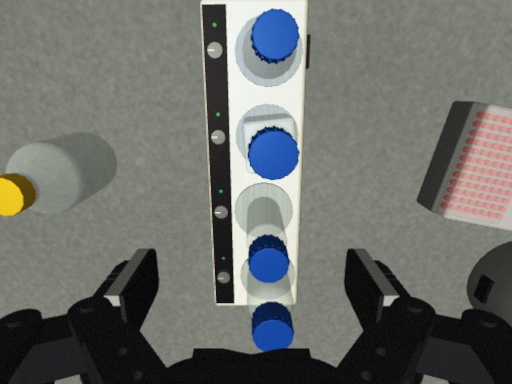

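The caps, seen at (274,35), (273,153), (268,259) and (272,327) px, agree with the two-view fix. The jaws already line up across the row. I'll start with the conical flask.

>>> {"fn": "move_arm", "kwargs": {
  "rows": [
    [1.4,0.2,0,0,0,0,1],
    [2.5,0.4,0,0,0,0,1],
    [2.5,0.4,0,0,0,0,1],
    [2.5,0.4,0,0,0,0,1],
    [1.5,0.2,0,0,0,0,1],
    [1,0,1,0,0,0,1],
    [0,0,2.5,0,0,0,1],
    [0,0,2.5,0,0,0,1],
    [0,0,2.5,0,0,0,1],
    [0,0,2,0,0,0,1],
    [0,0,1.2,0,0,0,1],
    [0,0,0.6,0,0,0,1],
    [0,0,0,0,0,0,1]
  ]
}}

```text
time: 3.37
tool_pos: [0.5012, -0.0955, 0.1256]
tool_rot: [-0.001, 0.663, 0.748, -0.001]
contact_force: [0.4, 0.6, 0.1]
gripper_width: 1.002
grasp_force: 0.0
```

>>> {"fn": "move_arm", "kwargs": {
  "rows": [
    [0,0,0,0,0,0,0.2],
    [0,0,0,0,0,0,-0.1],
    [0,0,0,0,0,0,-0.3],
    [0,0,0,0,0,0,-1],
    [0,0,0,0,0,0,-1],
    [0,0,0,0,0,0,-1],
    [0,0,0,0,0,0,-1],
    [0,0,0,0,0,0,-1]
  ]
}}

```text
time: 4.03
tool_pos: [0.5028, -0.0957, 0.1286]
tool_rot: [0.001, 0.663, 0.749, 0.0]
contact_force: [-2.2, 0.1, 5.5]
gripper_width: 0.357
grasp_force: 59.3
```

>>> {"fn": "move_arm", "kwargs": {
  "rows": [
    [0,0,-0.7,0,0,0,-1],
    [0,0,-1.5,0,0,0,-1],
    [0,0,-2.3,0,0,0,-1],
    [0,0,-2.5,0,0,0,-1],
    [0.7,0,-1.8,0,0,0,-1],
    [1.5,0,-0.8,0,0,0,-1],
    [2.5,0.2,0,0,0,0,-1],
    [3,0.3,0,0,0,0,-1],
    [3,0.2,0,0,0,0,-1],
    [3,0.2,0,0,0,0,-1],
    [3,0.3,0,0,0,0,-1],
    [3,0.2,0,0,0,0,-1],
    [3,0.2,0,0,0,0,-1],
    [3,0.2,0,0,0,0,-1],
    [3,0.2,0,0,0,0,-1],
    [2.5,0.2,0,0,0,0,-1],
    [1.8,0.2,0,0,0,0,-1],
    [1,0,0,0,0,0,-1],
    [0.5,0,0,0,0,0,-1],
    [0,0,0,0,0,0,-1]
  ]
}}

```text
time: 5.7
tool_pos: [0.4841, 0.2504, 0.223]
tool_rot: [-0.0, 0.663, 0.749, -0.0]
contact_force: [0.1, 0.4, -0.3]
gripper_width: 0.351
grasp_force: 59.4
```

```bash
python3 - <<'E'
from plant import manip
from h import *
for n in("wrist","top"):
    f=manip.grab_frame(n); np.savez(f"pics/{n}2.npz",**f); cv2.imwrite(f"pics/{n}2.png",f["img"])
s=manip.state();print(s["tool_pos"],s["tool_rot"],s["grasp_force"])
f=load("wrist2")
for k in(.106,.035,-.035,-.106):
  R=np.array([[np.cos(.03),-np.sin(.03)],[np.sin(.03),np.cos(.03)]])
  for q in [(35,33),(35,-33),(-35,-33),(-35,33)]:
    p=proj(f,np.r_[R@[q[0]/1e3,k+q[1]/1e3]+[.482,.221],.04]);cv2.drawMarker(f["img"],tuple(int(v) for v in p.round()),(0,0,255),0,8,1)
cv2.imwrite("pics/w2m.png",f["img"])
E
```

```text
[0.48439166 0.2492616  0.2231382 ] [ 8.74558706e-05  6.63236629e-01  7.48409688e-01 -3.23454469e-04] 59.39409613609314
```

View pics/w2m.png

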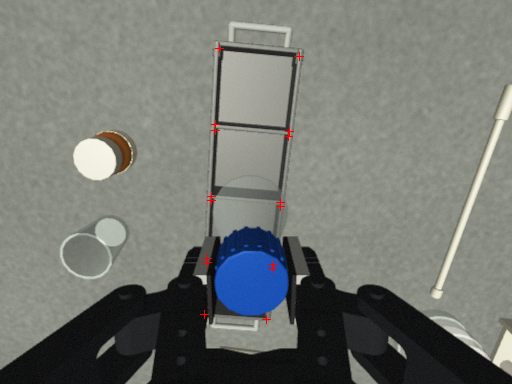

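The markers land on the carrier's inner rim corners (e.g. (220,48) and (212,127) px) to within about 2 mm. The flask hangs upright in the jaws at (251,280) px.

>>> {"fn": "move_arm", "kwargs": {
  "rows": [
    [1,0,0,0,0,0,-1],
    [2,0.1,0,0,0,0,-1],
    [2,0.1,0,0,0,0,-1],
    [1.5,0.1,0,0,0,0,-1],
    [0.9,0,0,0,0,0,-1],
    [0.4,0,0,0,0,5,-1],
    [0,0,1,0,0,0,-1],
    [0,0,2,0,0,0,-1],
    [0,0,2,0,0,0,-1],
    [0,0,2,0,0,0,-1],
    [0,0,2,0,0,0,-1],
    [0,0,1.5,0,0,0,-1],
    [0,0,1,0,0,0,-1],
    [0,0,0.5,0,0,0,-1],
    [0,0,0.4,0,0,0,-1],
    [0,0,0,0,0,0,-1],
    [0,0,0,0,0,0,-1]
  ]
}}

```text
time: 7.22
tool_pos: [0.4785, 0.328, 0.1001]
tool_rot: [0.0, 0.695, 0.719, 0.001]
contact_force: [-0.4, 0.1, -0.5]
gripper_width: 0.358
grasp_force: 59.4
```

>>> {"fn": "move_arm", "kwargs": {
  "rows": [
    [0,0,0.5,0,0,0,-1],
    [0,0,0.4,0,0,0,-1],
    [0,0,0.2,0,0,0,-1],
    [0,0,0.1,0,0,0,-1],
    [0,0,0.1,0,0,0,-1],
    [0,0,0,0,0,0,-1]
  ]
}}

```text
time: 7.72
tool_pos: [0.4778, 0.3277, 0.0861]
tool_rot: [-0.0, 0.695, 0.719, -0.0]
contact_force: [-0.4, 0.7, -0.7]
gripper_width: 0.356
grasp_force: 59.4
```

>>> {"fn": "move_arm", "kwargs": {
  "rows": [
    [0,0,0.1,0,0,0,-1],
    [0,0,0,0,0,0,-1]
  ]
}}

```text
time: 7.88
tool_pos: [0.478, 0.3278, 0.0853]
tool_rot: [-0.0, 0.695, 0.719, 0.0]
contact_force: [0.2, -0.2, -1.6]
gripper_width: 0.352
grasp_force: 59.4
```

>>> {"fn": "move_arm", "kwargs": {
  "rows": [
    [0,0,0.1,0,0,0,-1],
    [0,0,0,0,0,0,-1]
  ]
}}

```text
time: 8.05
tool_pos: [0.4782, 0.3279, 0.0847]
tool_rot: [0.0, 0.695, 0.719, 0.0]
contact_force: [-0.5, -0.7, 1.3]
gripper_width: 0.354
grasp_force: 59.5
```

>>> {"fn": "move_arm", "kwargs": {
  "rows": [
    [0,0,0.1,0,0,0,-1],
    [0,0,0,0,0,0,-1]
  ]
}}

```text
time: 8.22
tool_pos: [0.4783, 0.3281, 0.0847]
tool_rot: [-0.0, 0.695, 0.719, 0.0]
contact_force: [-2.1, -0.5, 5.3]
gripper_width: 0.356
grasp_force: 59.9
```

>>> {"fn": "move_arm", "kwargs": {
  "rows": [
    [0,0,0.1,0,0,0,-1],
    [0,0,0,0,0,0,-1]
  ]
}}

```text
time: 8.38
tool_pos: [0.4784, 0.3283, 0.0847]
tool_rot: [-0.0, 0.695, 0.719, 0.0]
contact_force: [-4.9, -2.4, 11.3]
gripper_width: 0.355
grasp_force: 60.5
```

Contact came at TCP z 0.0847, and I had predicted 0.0846, so the flask is standing on the floor. I'll ease off 1 mm, release, rise and check.

>>> {"fn": "move_arm", "kwargs": {
  "rows": [
    [0,0,-0.1,0,0,0,-1],
    [0,0,0,0,0,0,-0.2],
    [0,0,0,0,0,0,0],
    [0,0,0,0,0,0,0.3],
    [0,0,0,0,0,0,0.6],
    [0,0,0,0,0,0,0.8],
    [0,0,0,0,0,0,0.8],
    [0,0,-1,0,0,0,1],
    [0,0,-2,0,0,0,1],
    [0,0,-3,0,0,0,1],
    [0,0,-3,0,0,0,1],
    [0,0,-3,0,0,0,1],
    [0,0,-1.5,0,0,0,1],
    [0,0,-0.7,0,0,-5,1],
    [0,0,0,0,0,0,1]
  ]
}}

```text
time: 9.63
tool_pos: [0.4793, 0.3285, 0.2295]
tool_rot: [0.001, 0.662, 0.749, 0.003]
contact_force: [0.7, -0.1, -0.2]
gripper_width: 1.002
grasp_force: 0.0
```

```bash
python3 - <<'E'
from plant import manip
from h import *
f=manip.grab_frame("wrist"); np.savez("pics/w3.npz",**f)
g=manip.grab_frame("scene"); np.savez("pics/s3.npz",**g)
cv2.imwrite("pics/v3.png",np.hstack([cv2.resize(f["img"],(400,300)),cv2.resize(g["img"][120:246,60:400][:, :],(400,300))]))
s=manip.state();print(s["tool_pos"],s["tool_rot"])
for c in blobs(f["img"],(0,0,512,384),amin=400): print(c[0].round(0),c[1].tolist(),ray(f,c[0],.081).round(4))
E
```

```text
[0.47796937 0.3278069  0.22575859] [1.21881142e-04 6.63753004e-01 7.47951745e-01 3.48052440e-04]
[248. 184.] [229, 163, 38, 41, 1226] [0.4776 0.3274 0.081 ]
```

View pics/v3.png

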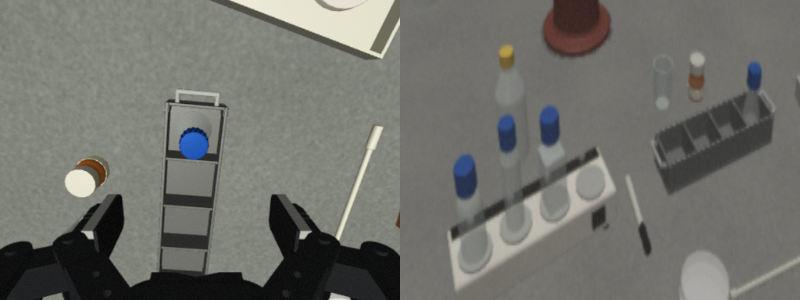

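The flask stands upright in the leftmost compartment, with its cap at (194,143) px in the left panel. Next is the square bottle.

>>> {"fn": "move_arm", "kwargs": {
  "rows": [
    [-1.3,0,0,0,0,0,1],
    [-2.5,-0.1,0,0,0,0,1],
    [-3.5,-0.2,0,0,0,0,1],
    [-3.5,-0.2,0,0,0,0,1],
    [-3.5,-0.2,0,0,0,0,1],
    [-3.5,-0.2,0,0,0,0,1],
    [-3.5,-0.2,0,0,0,0,1],
    [-3.5,-0.2,0,0,0,0,1],
    [-3.5,-0.2,0,0,0,0,1],
    [-3.5,-0.2,0,0,0,0,1],
    [-3.5,-0.2,0,0,0,0,1],
    [-3.5,-0.2,0,0,0,0,1],
    [-3.5,-0.2,0,0,0,0,1],
    [-3.5,-0.2,0,0,0,0,1],
    [-2.5,-0.2,0,0,0,0,1],
    [-1.5,-0.1,0,0,0,0,1],
    [0,0,0,0,0,0,1],
    [0,0,0,0,0,0,1]
  ]
}}

```text
time: 11.23
tool_pos: [0.5096, -0.1701, 0.2243]
tool_rot: [-0.001, 0.664, 0.748, -0.0]
contact_force: [-0.0, -0.3, -0.0]
gripper_width: 0.997
grasp_force: 0.0
```

>>> {"fn": "move_arm", "kwargs": {
  "rows": [
    [-0.5,0.1,1,0,0,0,1],
    [0,0,2,0,0,0,1],
    [0,0,2.5,0,0,0,1],
    [0,0,2,0,0,0,1],
    [0,0,1,0,0,0,1],
    [0,0,0,0,0,0,1],
    [0,0,0,0,0,0,0.2],
    [0,0,0,0,0,0,0],
    [0,0,0,0,0,0,-0.2],
    [0,0,0,0,0,0,-1],
    [0,0,0,0,0,0,-1],
    [0,0,0,0,0,0,-1],
    [0,0,0,0,0,0,-1],
    [0,0,0,0,0,0,-1]
  ]
}}

```text
time: 12.4
tool_pos: [0.5126, -0.1753, 0.1421]
tool_rot: [0.001, 0.663, 0.749, 0.0]
contact_force: [-1.8, 0.1, 5.6]
gripper_width: 0.403
grasp_force: 59.5
```

>>> {"fn": "move_arm", "kwargs": {
  "rows": [
    [0,0,-0.7,0,0,0,-1],
    [0,0,-1.5,0,0,0,-1],
    [0,0,-2.3,0,0,0,-1],
    [0,0,-2.2,0,0,0,-1],
    [0.7,0,-1.5,0,0,0,-1],
    [1.5,0,-0.8,0,0,0,-1],
    [2.5,0.1,0,0,0,0,-1],
    [3.2,0.2,0,0,0,0,-1],
    [3.5,0.2,0,0,0,0,-1],
    [3.5,0.2,0,0,0,0,-1],
    [3.5,0.2,0,0,0,0,-1],
    [3.5,0.2,0,0,0,0,-1],
    [3.5,0.2,0,0,0,0,-1],
    [3.5,0.2,0,0,0,0,-1],
    [3.5,0.2,0,0,0,0,-1],
    [3.5,0.2,0,0,0,0,-1],
    [3,0.1,0,0,0,0,-1],
    [2,0,0,0,0,0,-1],
    [1.3,0,0,0,0,0,-1],
    [0.5,0,0,0,0,0,-1]
  ]
}}

```text
time: 14.07
tool_pos: [0.4789, 0.2533, 0.2295]
tool_rot: [-0.001, 0.662, 0.749, -0.001]
contact_force: [-0.5, -0.3, -1.4]
gripper_width: 0.403
grasp_force: 59.8
```

>>> {"fn": "move_arm", "kwargs": {
  "rows": [
    [0,0,0,0,0,5,-1],
    [0,0,0,0,0,0,-1],
    [0,0,0,0,0,0,-1]
  ]
}}

```text
time: 14.32
tool_pos: [0.4801, 0.2508, 0.23]
tool_rot: [-0.0, 0.695, 0.719, -0.0]
contact_force: [-0.2, 0.3, -1.0]
gripper_width: 0.402
grasp_force: 59.8
```

>>> {"fn": "move_arm", "kwargs": {
  "rows": [
    [0.5,0,0.5,0,0,0,-1],
    [0,0,1.5,0,0,0,-1],
    [0,0,2,0,0,0,-1],
    [0,0,2,0,0,0,-1],
    [0,0,2,0,0,0,-1],
    [0,0,2,0,0,0,-1],
    [0,0,1.5,0,0,0,-1],
    [0,0,0.7,0,0,0,-1],
    [0,0,0.4,0,0,0,-1],
    [0,0,0.2,0,0,0,-1],
    [0,0,0,0,0,0,-1],
    [0,0,0,0,0,0,-1]
  ]
}}

```text
time: 15.32
tool_pos: [0.4808, 0.2567, 0.1035]
tool_rot: [0.0, 0.695, 0.719, 0.001]
contact_force: [0.3, 0.3, -1.0]
gripper_width: 0.402
grasp_force: 59.9
```

>>> {"fn": "move_arm", "kwargs": {
  "rows": [
    [0,0,0.3,0,0,0,-1],
    [0,0,0.2,0,0,0,-1],
    [0,0,0,0,0,0,-1],
    [0,0,0,0,0,0,-1]
  ]
}}

```text
time: 15.65
tool_pos: [0.4806, 0.2568, 0.0981]
tool_rot: [0.0, 0.695, 0.719, 0.001]
contact_force: [-0.9, 0.3, 1.2]
gripper_width: 0.404
grasp_force: 59.7
```

>>> {"fn": "move_arm", "kwargs": {
  "rows": [
    [0,0,0.1,0,0,0,-1],
    [0,0,0,0,0,0,-1]
  ]
}}

```text
time: 15.82
tool_pos: [0.4808, 0.2569, 0.0981]
tool_rot: [0.0, 0.695, 0.719, 0.001]
contact_force: [-2.0, -1.1, 8.1]
gripper_width: 0.405
grasp_force: 60.4
```

>>> {"fn": "move_arm", "kwargs": {
  "rows": [
    [0,0,0.1,0,0,0,-1],
    [0,0,0,0,0,0,-1]
  ]
}}

```text
time: 15.98
tool_pos: [0.4809, 0.257, 0.0981]
tool_rot: [0.0, 0.695, 0.719, 0.001]
contact_force: [-5.1, -1.9, 12.8]
gripper_width: 0.402
grasp_force: 61.0
```

>>> {"fn": "move_arm", "kwargs": {
  "rows": [
    [0,0,-0.1,0,0,0,-1],
    [0,0,0,0,0,0,-0.1],
    [0,0,0,0,0,0,0.1],
    [0,0,0,0,0,0,0.3],
    [0,0,0,0,0,0,0.6],
    [0,0,0,0,0,0,0.8],
    [0,0,0,0,0,0,0.8],
    [0,0,-1,0,0,0,1],
    [0,0,-2,0,0,0,1],
    [0,0,-3,0,0,0,1],
    [0,0,-3,0,0,0,1],
    [0,0,-3,0,0,0,1],
    [0,0,-1.5,0,0,0,1],
    [0,0,-0.5,0,0,-5,1]
  ]
}}

```text
time: 17.15
tool_pos: [0.4818, 0.2572, 0.2419]
tool_rot: [0.002, 0.662, 0.749, 0.004]
contact_force: [0.5, -0.3, -0.5]
gripper_width: 1.003
grasp_force: 0.0
```

>>> {"fn": "move_arm", "kwargs": {
  "rows": [
    [-1.3,0,0,0,0,0,1],
    [-2.5,-0.1,0,0,0,0,1],
    [-3.5,-0.2,0,0,0,0,1],
    [-3.5,-0.2,0,0,0,0,1],
    [-3.5,-0.2,0,0,0,0,1],
    [-3.5,-0.2,0,0,0,0,1],
    [-3.5,-0.2,0,0,0,0,1],
    [-3.5,-0.2,0,0,0,0,1],
    [-3.5,-0.2,0,0,0,0,1],
    [-3.5,-0.2,0,0,0,0,1],
    [-3.5,-0.2,0,0,0,0,1],
    [-3.5,-0.2,0,0,0,0,1],
    [-3.5,-0.2,0,0,0,0,1],
    [-3.5,-0.2,0,0,0,0,1],
    [-3,-0.1,0,0,0,0,1],
    [-2,-0.1,0,0,0,0,1],
    [-0.5,0,0,0,0,0,1],
    [0,0,0,0,0,0,1],
    [0,0,0,0,0,0,1]
  ]
}}

```text
time: 18.73
tool_pos: [0.5145, -0.2557, 0.2357]
tool_rot: [-0.001, 0.664, 0.748, 0.0]
contact_force: [-0.5, -0.4, -0.6]
gripper_width: 1.003
grasp_force: 0.0
```

```bash
python3 - <<'E'
from plant import manip
from h import *
f=manip.grab_frame("wrist"); g=manip.grab_frame("top"); h=manip.grab_frame("scene")
cv2.imwrite("pics/v4.png",np.hstack([cv2.resize(g["img"],(400,300)),cv2.resize(h["img"],(400,300))]))
s=manip.state();print(s["tool_pos"],s["tool_rot"])
for n,c in (("w",f),("t",g)):
  for b in blobs(c["img"],(0,170,512,384) if n=="t" else (0,0,512,384),amin=100):
    print(n,b[0].round(0),b[1].tolist(),[ray(c,b[0],z).round(4)[:2].tolist() for z in (.153,.134,.095,.081)])
E
```

```text
[ 0.5150484  -0.25482923  0.23617512] [-2.30646978e-04  6.62636686e-01  7.48940963e-01  5.43373621e-05]
w [257. 208.] [235, 182, 45, 51, 1806] [[0.5184, -0.2546], [0.5196, -0.2615], [0.522, -0.2755], [0.5228, -0.2805]]
w [263. 292.] [241, 265, 46, 54, 2007] [[0.5312, -0.3198], [0.5336, -0.3326], [0.5384, -0.359], [0.5402, -0.3685]]
t [380. 198.] [372, 191, 18, 15, 217] [[0.5184, -0.2542], [0.5192, -0.2606], [0.5207, -0.2738], [0.5213, -0.2785]]
t [127. 221.] [117, 212, 20, 18, 278] [[0.4805, 0.2388], [0.4802, 0.2454], [0.4797, 0.2591], [0.4795, 0.264]]
t [ 96. 222.] [87, 215, 19, 16, 232] [[0.4788, 0.2985], [0.4785, 0.3068], [0.4779, 0.3237], [0.4776, 0.3298]]
```

View pics/v4.png

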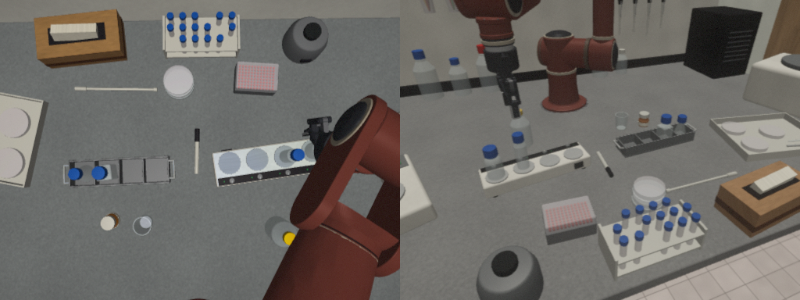

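Two vessels stand upright in compartments 1 and 2, at (75,174) and (99,173) px in the left panel. The tall bottle is below the jaws.

>>> {"fn": "move_arm", "kwargs": {
  "rows": [
    [0,0.3,1,0,0,0,1],
    [0,0,2,0,0,0,1],
    [0,0,2.4,0,0,0,1],
    [0,0,2,0,0,0,1],
    [0,0,1,0,0,0,1],
    [0,0,0,0,0,0,1],
    [0,0,0,0,0,0,0.2],
    [0,0,0,0,0,0,0],
    [0,0,0,0,0,0,-0.2],
    [0,0,0,0,0,0,-1],
    [0,0,0,0,0,0,-1],
    [0,0,0,0,0,0,-1],
    [0,0,0,0,0,0,-1],
    [0,0,0,0,0,0,-1]
  ]
}}

```text
time: 20.05
tool_pos: [0.5189, -0.2562, 0.1539]
tool_rot: [0.001, 0.663, 0.749, 0.0]
contact_force: [-0.5, 0.0, 6.3]
gripper_width: 0.334
grasp_force: 59.5
```

>>> {"fn": "move_arm", "kwargs": {
  "rows": [
    [0,0,-0.7,0,0,0,-1],
    [0,0,-1.5,0,0,0,-1],
    [0,0,-2.3,0,0,0,-1],
    [0,0,-2,0,0,0,-1],
    [0.7,0,-1.3,0,0,0,-1],
    [1.5,0,-0.7,0,0,0,-1],
    [2.5,0.1,0,0,0,0,-1],
    [3.2,0.1,0,0,0,0,-1],
    [3.5,0.1,0,0,0,0,-1],
    [3.5,0.1,0,0,0,0,-1],
    [3.5,0.2,0,0,0,0,-1],
    [3.5,0.2,0,0,0,0,-1],
    [3.5,0.2,0,0,0,0,-1],
    [3.5,0.2,0,0,0,0,-1],
    [3.5,0.2,0,0,0,0,-1],
    [3.5,0.2,0,0,0,0,-1],
    [3.5,0.1,0,0,0,0,-1],
    [2.6,0,0,0,0,0,-1],
    [1.6,0,0,0,0,0,-1],
    [0.8,0,0,0,0,0,-1]
  ]
}}

```text
time: 21.72
tool_pos: [0.4793, 0.1898, 0.236]
tool_rot: [-0.001, 0.662, 0.75, -0.001]
contact_force: [-0.4, -0.3, -1.1]
gripper_width: 0.334
grasp_force: 59.2
```

>>> {"fn": "move_arm", "kwargs": {
  "rows": [
    [0,0,0,0,0,5,-1],
    [0,0,0,0,0,0,-1],
    [0,0,0,0,0,0,-1]
  ]
}}

```text
time: 21.97
tool_pos: [0.4807, 0.1871, 0.2366]
tool_rot: [-0.0, 0.694, 0.72, -0.001]
contact_force: [0.9, -0.4, -1.4]
gripper_width: 0.329
grasp_force: 59.2
```

>>> {"fn": "move_arm", "kwargs": {
  "rows": [
    [-0.1,0.1,0.5,0,0,0,-1],
    [0,0,1.5,0,0,0,-1],
    [0,0,2,0,0,0,-1],
    [0,0,2,0,0,0,-1],
    [0,0,2,0,0,0,-1],
    [0,0,2,0,0,0,-1],
    [0,0,1.2,0,0,0,-1],
    [0,0,0.6,0,0,0,-1],
    [0,0,0.3,0,0,0,-1],
    [0,0,0.2,0,0,0,-1],
    [0,0,0,0,0,0,-1],
    [0,0,0,0,0,0,-1]
  ]
}}

```text
time: 22.97
tool_pos: [0.4833, 0.1863, 0.1155]
tool_rot: [0.001, 0.695, 0.719, 0.001]
contact_force: [0.6, 0.6, -1.1]
gripper_width: 0.332
grasp_force: 59.2
```

>>> {"fn": "move_arm", "kwargs": {
  "rows": [
    [0,0,0.2,0,0,0,-1],
    [0,0,0,0,0,0,-1],
    [0,0,0,0,0,0,-1]
  ]
}}

```text
time: 23.22
tool_pos: [0.4826, 0.1863, 0.1126]
tool_rot: [0.0, 0.695, 0.719, 0.0]
contact_force: [0.3, 0.6, -0.7]
gripper_width: 0.329
grasp_force: 59.2
```

>>> {"fn": "move_arm", "kwargs": {
  "rows": [
    [0,0,0.2,0,0,0,-1],
    [0,0,0,0,0,0,-1],
    [0,0,0,0,0,0,-1]
  ]
}}

```text
time: 23.47
tool_pos: [0.4823, 0.1862, 0.1102]
tool_rot: [-0.0, 0.695, 0.719, -0.0]
contact_force: [-0.2, -0.2, -1.3]
gripper_width: 0.333
grasp_force: 59.2
```

>>> {"fn": "move_arm", "kwargs": {
  "rows": [
    [0,0,0.1,0,0,0,-1],
    [0,0,0,0,0,0,-1]
  ]
}}

```text
time: 23.63
tool_pos: [0.4826, 0.1863, 0.11]
tool_rot: [-0.0, 0.695, 0.719, 0.0]
contact_force: [-2.6, -0.7, 3.6]
gripper_width: 0.332
grasp_force: 59.6
```

>>> {"fn": "move_arm", "kwargs": {
  "rows": [
    [0,0,0.1,0,0,0,-1],
    [0,0,0,0,0,0,-1]
  ]
}}

```text
time: 23.8
tool_pos: [0.4829, 0.1864, 0.1099]
tool_rot: [-0.0, 0.695, 0.719, 0.0]
contact_force: [-4.2, -0.9, 8.1]
gripper_width: 0.331
grasp_force: 60.2
```

>>> {"fn": "move_arm", "kwargs": {
  "rows": [
    [0,0,-0.1,0,0,0,-1],
    [0,0,0,0,0,0,-0.2],
    [0,0,0,0,0,0,0],
    [0,0,0,0,0,0,0.3],
    [0,0,0,0,0,0,0.6],
    [0,0,0,0,0,0,0.8],
    [0,0,0,0,0,0,0.8],
    [0,0,-1,0,0,0,1],
    [0,0,-2,0,0,0,1],
    [0,0,-3,0,0,0,1],
    [0,0,-3,0,0,0,1],
    [0,0,-2.5,0,0,0,1],
    [0,0,-1.2,0,0,0,1],
    [0,0,-0.5,0,0,-5,1]
  ]
}}

```text
time: 24.97
tool_pos: [0.4838, 0.1865, 0.2452]
tool_rot: [0.002, 0.662, 0.749, 0.002]
contact_force: [0.2, -0.1, 0.2]
gripper_width: 1.004
grasp_force: 0.0
```

>>> {"fn": "move_arm", "kwargs": {
  "rows": [
    [-1.3,0,0,0,0,0,1],
    [-2.5,0,0,0,0,0,1],
    [-3.5,-0.1,0,0,0,0,1],
    [-3.5,-0.1,0,0,0,0,1],
    [-3.5,-0.1,0,0,0,0,1],
    [-3.5,-0.1,0,0,0,0,1],
    [-3.5,-0.1,0,0,0,0,1],
    [-3.5,-0.1,0,0,0,0,1],
    [-3.5,-0.1,0,0,0,0,1],
    [-3.5,-0.1,0,0,0,0,1],
    [-3.5,-0.1,0,0,0,0,1],
    [-3.5,-0.1,0,0,0,0,1],
    [-3.5,-0.1,0,0,0,0,1],
    [-3.5,-0.1,0,0,0,0,1],
    [-3.2,0,0,0,0,0,1],
    [-2.2,0,0,0,0,0,1],
    [-1,0,0,0,0,0,1],
    [0,0,0,0,0,0,1],
    [0,0,0,0,0,0,1]
  ]
}}

```text
time: 26.55
tool_pos: [0.5334, -0.3328, 0.2408]
tool_rot: [-0.001, 0.663, 0.748, 0.0]
contact_force: [0.6, 0.6, 0.1]
gripper_width: 1.003
grasp_force: 0.0
```

```bash
python3 - <<'E'
from plant import manip
from h import *
f=manip.grab_frame("wrist"); g=manip.grab_frame("top")
s=manip.state();print(s["tool_pos"],s["tool_rot"])
for n,c in (("w",f),("t",g)):
  for b in blobs(c["img"],(0,170,300,384) if n=="t" else (0,0,512,384),amin=100):
    print(n,b[0].round(0),b[1].tolist(),[ray(c,b[0],z).round(4)[:2].tolist() for z in (.134,.108,.095,.081)])
E
```

```text
[ 0.53361088 -0.33195882  0.24113188] [-3.91026673e-04  6.62540075e-01  7.49026340e-01  1.97350528e-04]
w [251. 198.] [227, 172, 50, 53, 2049] [[0.5338, -0.3334], [0.5349, -0.342], [0.5354, -0.3462], [0.536, -0.3508]]
t [127. 221.] [117, 212, 20, 18, 278] [[0.4802, 0.2453], [0.4799, 0.2544], [0.4797, 0.259], [0.4795, 0.2639]]
t [158. 219.] [151, 212, 16, 15, 193] [[0.483, 0.1822], [0.4828, 0.1891], [0.4826, 0.1925], [0.4825, 0.1963]]
t [ 96. 222.] [87, 215, 19, 16, 233] [[0.4785, 0.3068], [0.4781, 0.318], [0.4779, 0.3237], [0.4777, 0.3298]]
```

>>> {"fn": "move_arm", "kwargs": {
  "rows": [
    [-0.1,0,1,0,0,0,1],
    [0,0,2,0,0,0,1],
    [0,0,2.5,0,0,0,1],
    [0,0,2.5,0,0,0,1],
    [0,0,1.6,0,0,0,1],
    [0,0,1,0,0,0,1],
    [0,0,0,0,0,0,1],
    [0,0,0,0,0,0,0.2],
    [0,0,0,0,0,0,0],
    [0,0,0,0,0,0,-0.2],
    [0,0,0,0,0,0,-1],
    [0,0,0,0,0,0,-1],
    [0,0,0,0,0,0,-1],
    [0,0,0,0,0,0,-1],
    [0,0,0,0,0,0,-1]
  ]
}}

```text
time: 27.9
tool_pos: [0.5345, -0.3352, 0.1372]
tool_rot: [0.001, 0.663, 0.749, 0.0]
contact_force: [-0.5, 0.5, 5.8]
gripper_width: 0.4
grasp_force: 60.2
```

>>> {"fn": "move_arm", "kwargs": {
  "rows": [
    [0,0,-0.7,0,0,0,-1],
    [0,0,-1.5,0,0,0,-1],
    [0,0,-2.3,0,0,0,-1],
    [0,0,-2.2,0,0,0,-1],
    [0.7,0,-1.5,0,0,0,-1],
    [1.5,0,-0.8,0,0,0,-1],
    [2.5,0,0,0,0,0,-1],
    [3.3,0,0,0,0,0,-1],
    [3.6,0.1,0,0,0,0,-1],
    [3.6,0,0,0,0,0,-1],
    [3.6,0.1,0,0,0,0,-1],
    [3.6,0,0,0,0,0,-1],
    [3.6,0.1,0,0,0,0,-1],
    [3.6,0,0,0,0,0,-1],
    [3.6,0.1,0,0,0,0,-1],
    [3.6,0,0,0,0,0,-1],
    [3.6,0.1,0,0,0,0,-1],
    [2.6,0,0,0,0,0,-1],
    [1.6,0,0,0,0,0,-1],
    [0.8,0,0,0,0,0,-1]
  ]
}}

```text
time: 29.57
tool_pos: [0.4828, 0.1192, 0.2256]
tool_rot: [-0.0, 0.662, 0.75, 0.0]
contact_force: [-0.1, 0.6, -1.1]
gripper_width: 0.406
grasp_force: 59.9
```

>>> {"fn": "move_arm", "kwargs": {
  "rows": [
    [0,0,0,0,0,5,-1],
    [0,0,0,0,0,0,-1],
    [0,0,0,0,0,0,-1]
  ]
}}

```text
time: 29.82
tool_pos: [0.4837, 0.1166, 0.2254]
tool_rot: [0.0, 0.694, 0.72, -0.0]
contact_force: [-0.3, 0.4, -0.3]
gripper_width: 0.405
grasp_force: 59.9
```

Down 12.9 cm, to about 3 mm above the floor.

>>> {"fn": "move_arm", "kwargs": {
  "rows": [
    [-0.1,0,0.5,0,0,0,-1],
    [0,0,1.5,0,0,0,-1],
    [0,0,2,0,0,0,-1],
    [0,0,2,0,0,0,-1],
    [0,0,2,0,0,0,-1],
    [0,0,2,0,0,0,-1],
    [0,0,1.5,0,0,0,-1],
    [0,0,0.7,0,0,0,-1],
    [0,0,0.4,0,0,0,-1],
    [0,0,0.2,0,0,0,-1],
    [0,0,0,0,0,0,-1],
    [0,0,0,0,0,0,-1]
  ]
}}

```text
time: 30.82
tool_pos: [0.4847, 0.1158, 0.0984]
tool_rot: [0.001, 0.695, 0.719, 0.001]
contact_force: [0.1, -0.9, -0.9]
gripper_width: 0.401
grasp_force: 59.9
```

>>> {"fn": "move_arm", "kwargs": {
  "rows": [
    [0,0,0.2,0,0,0,-1],
    [0,0,0,0,0,0,-1],
    [0,0,0,0,0,0,-1]
  ]
}}

```text
time: 31.07
tool_pos: [0.4841, 0.1159, 0.0957]
tool_rot: [0.0, 0.695, 0.719, 0.0]
contact_force: [-0.2, 0.2, -1.8]
gripper_width: 0.395
grasp_force: 59.9
```

>>> {"fn": "move_arm", "kwargs": {
  "rows": [
    [0,0,0.1,0,0,0,-1],
    [0,0,0,0,0,0,-1]
  ]
}}

```text
time: 31.23
tool_pos: [0.4839, 0.1159, 0.0943]
tool_rot: [0.0, 0.695, 0.719, 0.0]
contact_force: [0.2, -0.4, -1.6]
gripper_width: 0.404
grasp_force: 59.9
```

>>> {"fn": "move_arm", "kwargs": {
  "rows": [
    [0,0,0.1,0,0,0,-1],
    [0,0,0,0,0,0,-1]
  ]
}}

```text
time: 31.4
tool_pos: [0.4839, 0.1159, 0.0933]
tool_rot: [0.0, 0.695, 0.719, 0.0]
contact_force: [-0.1, 0.1, -0.9]
gripper_width: 0.402
grasp_force: 60.0
```

>>> {"fn": "move_arm", "kwargs": {
  "rows": [
    [0,0,0.1,0,0,0,-1],
    [0,0,0,0,0,0,-1]
  ]
}}

```text
time: 31.57
tool_pos: [0.4841, 0.1159, 0.0933]
tool_rot: [-0.0, 0.695, 0.719, -0.0]
contact_force: [-2.3, 0.5, 4.4]
gripper_width: 0.401
grasp_force: 60.5
```

>>> {"fn": "move_arm", "kwargs": {
  "rows": [
    [0,0,0.1,0,0,0,-1],
    [0,0,0,0,0,0,-1]
  ]
}}

```text
time: 31.73
tool_pos: [0.4842, 0.116, 0.0933]
tool_rot: [-0.0, 0.695, 0.719, -0.0]
contact_force: [-5.7, -0.0, 10.3]
gripper_width: 0.4
grasp_force: 61.1
```

Landed at 0.0933 as predicted. Release, rise and move clear to look.

>>> {"fn": "move_arm", "kwargs": {
  "rows": [
    [0,0,-0.1,0,0,0,-1],
    [0,0,0,0,0,0,-0.1],
    [0,0,0,0,0,0,0.1],
    [0,0,0,0,0,0,0.3],
    [0,0,0,0,0,0,0.6],
    [0,0,0,0,0,0,0.8],
    [0,0,0,0,0,0,0.8],
    [0,0,-1,0,0,0,1],
    [0,0,-2,0,0,0,1],
    [0,0,-3,0,0,0,1],
    [0,0,-3,0,0,0,1],
    [0,0,-3,0,0,0,1],
    [-1,0,-2,0,0,0,1],
    [-2.5,0,-1,0,0,0,1],
    [-3,0,0,0,0,0,1],
    [-3,0,0,0,0,0,1],
    [-3,0,0,0,0,0,1],
    [-2,0,0,0,0,0,1],
    [-1,0,0,0,0,0,1],
    [0,0,0,0,0,0,1]
  ]
}}

```text
time: 33.4
tool_pos: [0.4892, -0.0405, 0.243]
tool_rot: [0.0, 0.696, 0.718, 0.0]
contact_force: [-0.0, -0.2, 0.2]
gripper_width: 0.998
grasp_force: 0.0
```

```bash
python3 - <<'E'
from plant import manip
from h import *
f=manip.grab_frame("wrist"); h=manip.grab_frame("scene")
cv2.imwrite("pics/v5.png",np.hstack([cv2.resize(f["img"],(400,300)),cv2.resize(h["img"][100:220,250:410],(400,300))]))
E
```

```text
(no output)
```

View pics/v5.png

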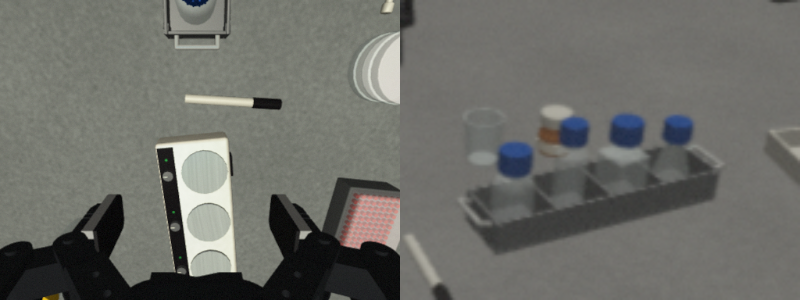

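All four vessels stand upright, one per compartment. The caps in the right panel are at (677,130), (627,130), (574,132) and (515,160) px, in the order conical, square, tall, round from robot-left. The arm is clear.

```bash
python3 -c "
from plant import manip
print(manip.job_done())"
```

```text
the job is handed in; nothing more can be done
None
```

All four vessels stand upright in the carrier, one per compartment in their original left-to-right order (conical, square, tall, round), and the job was handed in at about 33 s with the arm clear.

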